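# Hold the test-socket lid at half turn

## Task

Swing the clamp lever of the grey test socket right clear of the well (about a quarter turn or more), then set the bayonet lid fully home in the well with its two lugs through the two slots. Twist the lid clockwise (seen from above) until its grip bar lines up with the two raised ridges on the block, the half-turn position, never going on into the lock click. A spring turns the lid back if it is let go, so finish while still gripping the lid and holding it there; leave the bottle, the spool and the screwdriver alone.

Things in the scene. Friction and masses are not known exactly. Their poses are not given: they have to be found in the camera images.
- socket: Grey plastic test socket block fixed to the bench, 100 (x) by 160 (y) by 50 mm high. Origin on the bench under the axis of its round well; the block spans -55 to +105 mm along its y. Two brass plunger housings on its -x and +x sides belong to the lock: the click begins after about 75 degrees of lid twist from the slots, locked at about 105.
- well (a point): Centre of the steel collar's mouth on the well's axis, 51 mm up; axes as the socket's. Seated, the lid's flange rests here. Collar 9 mm thick, bore 48 mm, two entry slots at its +y and -y sides, 16 mm wide, reaching 32 mm from the axis. The lid enters with its y along the socket's y (either way round), 2 mm play all round, 3 mm beside each lug; once turned, the collar stops it lifting.
- ridges: Two small raised steel ridges on the block's top, 4 mm wide, 4 mm high, 11 mm long, 38 to 49 mm from the well's axis on opposite sides. Origin on the well's axis on the block's top. They lie along this frame's y axis, which is 52 degrees (0.91 rad) clockwise from the slots: the half-turn mark.
- ring (a joint): Spring contact ring in the bottom of the well, turned by the lid's lugs; rad, 0 at rest, grows clockwise (0 to 1.8). The lugs meet it after about 7 degrees of twist, so lid twist is about ring + 0.13. It pushes back with about 0.15 N m at half turn, where it reads about 0.78; beyond 1.3 the lid is in the lock click.
- lever (a joint): Steel clamp lever above the socket, turning level about an upright pivot at the socket's +y end; rad, 0 when it lies across the middle of the well, grows to 2.0 as its free end swings round towards the socket's +x side (counter-clockwise from above). It stays where left; light friction (about 0.06 N m).
- lever_peg (a point): Middle of the round black upright peg at the lever's free end: 14 mm across, 34 mm tall, from 56 to 90 mm above the bench (this point at 77 mm), 115 mm from the pivot. The lever arm under it is 14 mm wide and 8 mm thick, 56 to 64 mm above the bench.
- lever_pivot (a point): Point on the lever's pivot axis, 85 mm along the socket's +y from the well's axis, 77 mm above the bench.
- lid: Bayonet lid, aluminium, 53 mm tall, 0.12 kg, standing upright on the bench. Origin at the centre of its underside; z up. Plug 44 mm across, 18 mm tall, foot chamfered, two opposite lugs at its foot (along y, 10 mm wide, 5 mm thick, 58 mm over tips); flange 68 mm across, 18 to 23 mm up. Bar and lugs lie along y; a half turn of it looks and works the same. Seated, origin 33 mm above the bench.
- lid_center (a point): Point on the lid's axis half-way up, 26.5 mm above its underside; axes as the lid's. Seated, it is 59.5 mm above the bench (8.5 mm above the well point). The black upright grip bar on the flange is 12 mm thick (x), 50 mm long (y), 30 mm tall (23 to 53 mm above the underside).
- flux_bottle: Bystander: small amber bottle, 40 mm across, 85 mm tall; origin at its underside.
- spool: Bystander: grey solder spool, 60 mm across, 40 mm tall; origin at its underside.
- screwdriver: Bystander: black-handled screwdriver 160 mm long lying on the bench, to the robot's left.
Things that resemble listed ones, but are neither listed nor needed, are in the scene too. There is more than one size of the socket; the job needs the larger.

How it is judged:
On the way, in this order (a step that is already met when the one before it is completed fails the run):
1. the lever is swung clear of the well (value of joint lever above 1.3 rad), for 0.2 s.
2. the lid is seated in the well, lugs in the slots (horizontal distance between lid_center and well below 0.005 m and z of lid_center in the frame of well below 0.0125 m and angle between lid's own z axis and vertical below 0.12 rad), for 0.1 s.
At the end, for the whole second after the job is handed in: Lever open by more than 1.2 rad; lid seated (within 4 mm of fully home, 5 mm of the axis, 7 degrees of upright), its bar within 12.5 degrees of the ridges with the spring ring turned by it (0.4 to 1.15 rad) and gripped by the fingers with more than 2 N (all of step 2 and value of joint lever above 1.2 rad and angle between the y axis of lid and the y axis of ridges, either way round below 0.22 rad and value of joint ring between 0.4 and 1.15 rad and contact force between the fingers and lid above 2 N); the arm keeps its last pose, push and grip.
It fails at once if the lid is turned on into the lock click (value of joint ring above 1.3 rad).
It fails at once if a bystander is disturbed (distance of any of flux_bottle, spool, screwdriver from where it was at the start of the episode above 0.02 m).
It also fails if it takes over 64 s, if anything falls off the work surface, if the arm or the gripper's body presses on something with over 40 N, if the wrist force passes 120 N, or if a joint passes its speed limit or range.

## Robot

A 7-joint arm with a two-finger parallel gripper is mounted at the origin on the work surface. World frame = base frame: x ahead of the robot, y to its left, z up, the work surface at z = 0. Lengths are in m, angles in rad, forces in N, time in s.
With the tool pointing down it reaches from about 0.4 to 0.85 m from the base axis. Payload 10.4 kg.
Tool frame: the origin (TCP) lies between the finger pads; the fingertips stand 22 mm ahead of it and the grasp point (between the pads) lies 3 mm ahead of it (r.nose_length is the distance from the TCP to the fingertips, in m); z points along the fingers, y is the line along which they close (so a half turn about z gives the same grasp; the last joint's range is limited). The gripper opens to 87 mm and grips with 3 to 60 N. Pads are 19 mm wide; open, the fingers measure 117 mm over their backs; the gripper's body (75 mm by 190 mm) begins 51 mm behind the grasp point.
Start: joints at [-1.35, 0.332, -0.065, 1.46, 0.022, 1.35, -0.088], TCP at [0.151, 0.607, 0.245] pointing down, gripper open.
Joint ranges: [-2.6, 2.6], [-0.5, 2.12], [-1.47, 1.34], [0.16, 2.42], [-1.27, 4.41], [0.06, 2.06], [-2.6, 2.6]. Speed limits (rad/s): [2.22, 2.22, 2.79, 2.79, 3.14, 3.14, 3.14].

## Interface

Orientations are given as a unit quaternion [x, y, z, w].
In Python, from bench import readout, cams, r gives the robot as it stands. The module is installed in compiled form; this text tells all that it offers.
- The arm moves only by the tool step_arm, never from a script. Its argument "deltas" is a list that holds one entry, the list of rows, each a list of 7 numbers: the turn, a rotation vector about the tool's x, y, z in rad, then the shift along the tool's x, y, z in m, then the opening in per cent of the stroke, from 0 (shut) to 100 (fully open). A call has 1 to 20 rows; each row is the pose to reach, as a shift and turn from the pose commanded when the call began, along the tool's axes at that moment; what a row does not reach only later rows make up. A row lasts 1/8 s, in which the tool goes at most 62.5 mm and 10.7 degrees, less where a joint would pass 70% of its speed; a pose out of reach is approached as far as the arm can. A call with a gripper value outside its range is refused whole. The fingers move at their own pace and stop on an object; "squeeze" is the grip in N (left out, the last holds). Time passes only in rows, so rows that repeat a pose let the fingers close. It gives the time, the measured TCP pose, the force, the opening and the grip force at its end, in the units of the state.
- readout.read_state(): the state, without advancing time (a new reading comes with each control period).
- cams.camera(name): name is "scene" or "top" or "wrist"; returns a dict with "img" (420x560x3 uint8, red, green, blue), "fx", "fy", "cx", "cy" (pixels), "origin" and "rotation" of the camera in the world; the wrist camera has in their place "T_tool_cam" (4x4, takes a point from camera to tool coordinates, whose origin is the TCP and whose axes are the flange's). Camera axes: x right, y up, looking along -z (the intrinsics and any distortion apply to the point x, -y, -z); pixel columns grow to the right and rows downward; lengths in m; the calibration is good to about 2 mm. A picture is of the moment at which its call begins: read the wrist's pose just before it. There is no depth.
- r.close_job(): hands the job in; it is judged then, once.
The state is a dict: "time": time; "joint_positions": joint angles; "joint_vel": joint speeds; "joint_torque": joint torques, N m; "ee_pos": TCP position; "eef_rot": TCP orientation; "ft_force": force on the tool from outside, world axes, zero at the start; "torque": the same for the moment, N m; "width": finger opening in m; "grip_force": force on a finger pad.
Only numpy, scipy, OpenCV 4.12 (cv2) and the standard library are available. Lean on these libraries where they do the work, as an engineer would, in place of code of your own. Each camera call takes 0.05 s, during which the arm holds its last target. There are 200 camera calls.

## Working session

There is one attempt and no reset: what is moved stays moved. The work goes in short steps, Python scripts to look and compute and a tool call to move; the robot and the scene stay as the last step left them, time stands still between calls to the robot, and variables do not carry over. Pictures are saved under pics/ and viewed, at most 10 in all, crops included, and the job is handed in when it is done.

Besides the shell and the picture viewer there is one more tool, called after ">>>" as name(argument=value, ...) on one line, values as JSON. step_arm: Moves the arm, as the interface text tells. Its arguments: {"type":"object","properties":{"deltas":{"type":"array"},"squeeze":{"type":"number"}},"required":["deltas"]}

```bash
mkdir -p pics
cat > h.py <<'E'
import numpy as np, cv2
from scipy.spatial.transform import Rotation as R
from bench import readout, cams, r
def snap(n,f,crop=None,s=1):
    st=readout.read_state(); c=cams.camera(n); im=c["img"][:,:,::-1]
    np.save('pics/'+f+'.npy',{k:v for k,v in c.items()}|{'st':st},allow_pickle=True)
    if crop: x0,y0,x1,y1=crop; im=im[y0:y1,x0:x1]
    if s!=1: im=cv2.resize(im,None,fx=s,fy=s,interpolation=cv2.INTER_CUBIC)
    cv2.imwrite('pics/'+f+'.png',im); return c
def load(f): return np.load('pics/'+f+'.npy',allow_pickle=True).item()
def campose(c):
    if 'T_tool_cam' in c:
        T=np.eye(4);T[:3,:3]=R.from_quat(c['st']['eef_rot']).as_matrix();T[:3,3]=c['st']['ee_pos'];T=T@np.array(c['T_tool_cam']);return T[:3,:3],T[:3,3]
    return np.array(c['rotation']).reshape(3,3),np.array(c['origin'])
def p2w(c,u,v,z):
    Rm,o=campose(c); d=Rm@np.array([(u-c['cx'])/c['fx'],-(v-c['cy'])/c['fy'],-1]); return o+d*(z-o[2])/d[2]
def w2p(c,p):
    Rm,o=campose(c); q=Rm.T@(np.array(p)-o); return np.array([c['cx']+c['fx']*q[0]/-q[2], c['cy']+c['fy']*q[1]/q[2]])
E
python3 - <<'E'
from h import *
for n in('scene','top'):
    c=snap(n,n+'0',s=1.4); print(n,{k:v for k,v in c.items() if k!='img'})
print(readout.read_state())
E
```

```text
scene {'fx': 534.1532944573296, 'fy': 534.1532944573296, 'cx': 284.12403877180896, 'cy': 208.76730295212903, 'origin': array([1.61605839, 0.27112378, 1.15937205]), 'rotation': array([0.25631065, 0.31757811, 0.72538969, 0.55430929])}
top {'fx': 448.0946544127995, 'fy': 448.0946544127995, 'cx': 278.5478347523208, 'cy': 210.45855140631917, 'origin': array([ 0.3085964 , -0.01484645,  1.14293044]), 'rotation': array([-0.0583535 ,  0.05093578,  0.70592175, -0.70404183])}
{'time': 0.1, 'joint_positions': array([-1.34959082,  0.33282241, -0.06470145,  1.46084794,  0.02159639,
        1.34988432, -0.08847685]), 'joint_vel': array([-0.00045288, -0.00251941, -0.00067797, -0.00148489, -0.00050506,
       -0.00079268, -0.00022168]), 'joint_torque': array([ 1.20876757e-03, -6.24542356e+01,  2.45708768e-02, -3.90710092e+01,
       -6.13485044e-02,  3.67936771e-02,  6.00469912e-05]), 'ee_pos': array([0.150798  , 0.60621516, 0.24382938]), 'eef_rot': array([ 1.21579822e-01,  9.92581455e-01, -6.31321244e-04, -5.11590058e-05]), 'ft_force': array([-0.49259249, -0.56322806,  0.0200321 ]), 'torque': array([-0.06177422,  0.04730923, -0.02374236]), 'grip_force': 0.0, 'width': 0.08698601707113357}
```

View pics/top0.png

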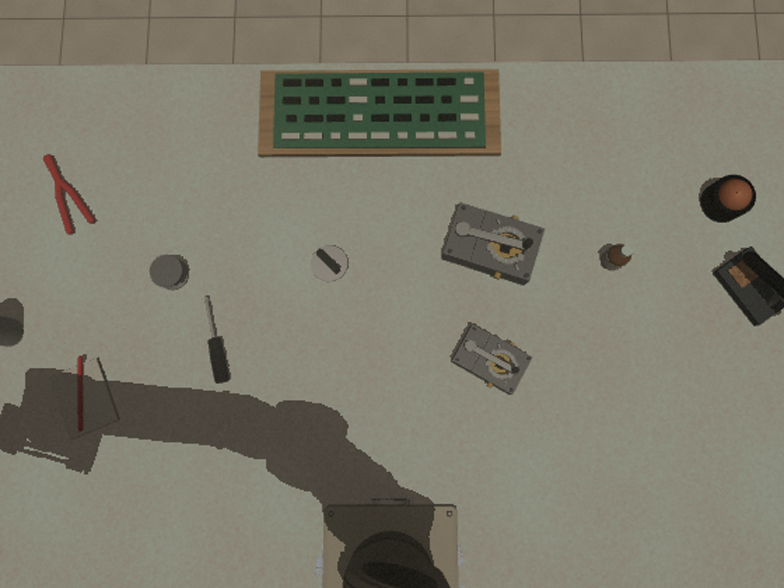

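View pics/scene0.png

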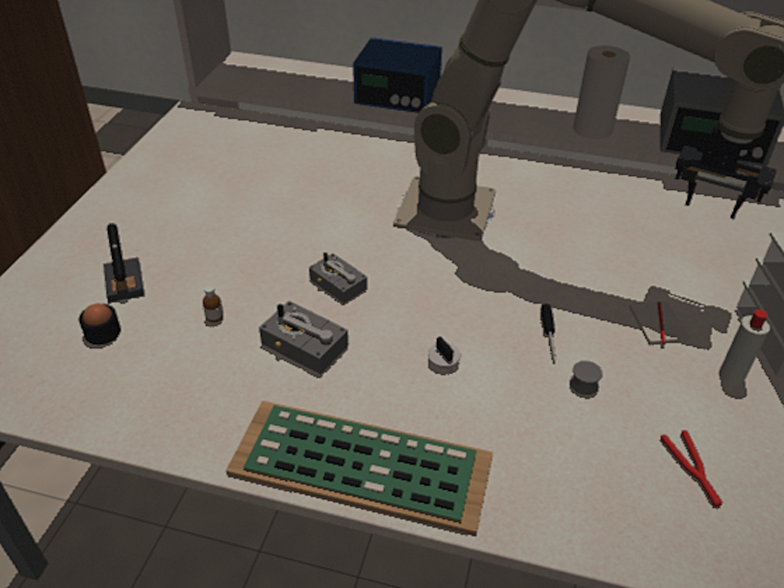

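The top view shows the larger socket at about (493,243) and the lid at (330,263) in the 1.4x image. The lever pivot is on the left and its peg on the right, over the well. Next I'll take an enlarged crop.

```bash
sed -i "s/return np.array(c\['rotation'\]).reshape(3,3),/return R.from_quat(c['rotation']).as_matrix(),/" h.py
python3 - <<'E'
from h import *
im=load('top0')['img'][:,:,::-1]
a=cv2.resize(im[138:208,310:395],None,fx=7,fy=7,interpolation=cv2.INTER_CUBIC)
b=cv2.resize(im[170:205,218:253],None,fx=5.6,fy=5.6,interpolation=cv2.INTER_CUBIC)
o=np.zeros((490,795,3),np.uint8);o[:,:595]=a;o[:196,599:795]=b
cv2.imwrite('pics/crop1.png',o)
c=load('top0'); print(p2w(c,278,210,0), p2w(c,236,188,0),p2w(c,352,174,.05))
E
```

```text
[ 0.48807335 -0.00157295  0.        ] [0.54646197 0.10773372 0.        ] [ 0.57052688 -0.18701532  0.05      ]
```

View pics/crop1.png

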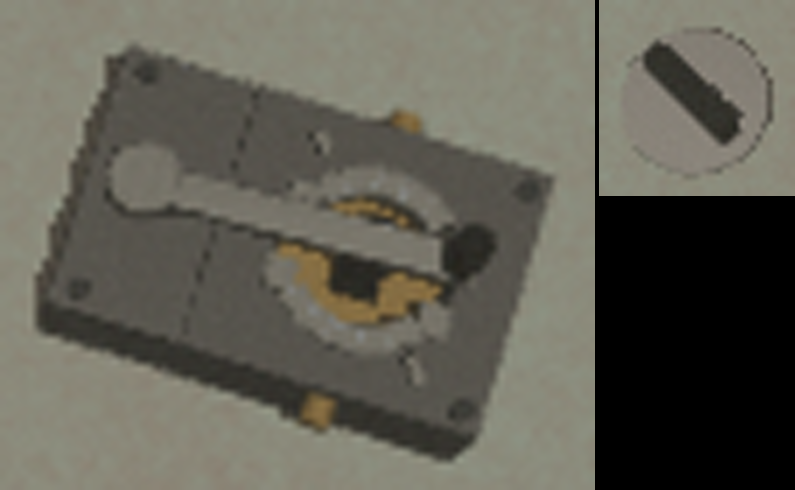

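The crop shows the block screws at (146,71), (527,190), (462,409) and (78,289), the pivot at (143,178) and the peg at (470,250). The lid bar runs from (655,52) to (733,133).

Run:
```python
from h import *
c=load('top0')
A=lambda u,v,z:p2w(c,310+(u+.5)/7-.5,138+(v+.5)/7-.5,z)
B=lambda u,v,z:p2w(c,218+(u-599+.5)/5.6-.5,170+(v+.5)/5.6-.5,z)
s=[A(*p,.05) for p in[(146,71),(527,190),(462,409),(78,289)]]
print(s); m=np.mean(s,0); yd=(s[0]+s[3]-s[1]-s[2]);yd/=np.linalg.norm(yd)
k=[A(*p,.05) for p in[(130,45),(553,178),(475,432),(40,305)]]; print('corner mean',np.mean(k,0))
yd2=(k[0]+k[3]-k[1]-k[2]);print(np.arctan2(yd[1],yd[0]),np.arctan2(yd2[1],yd2[0]))
w=m-.025*yd; print('well',w,'mean',m,'sizes',np.linalg.norm(s[0]-s[1]),np.linalg.norm(s[0]-s[3]))
print('pivot pred',m+.06*yd, 'seen',A(143,178,.064),'peg',A(470,248,.09))
a,b=B(655,52,.053),B(733,133,.053); print('lid',(a+b)/2,B(697,102,.023),np.arctan2(*(a-b)[[1,0]]),np.linalg.norm(a-b))
cs=load('scene0')
for p in [w+[0,0,0],A(470,248,.09),[*((a+b)/2)[:2],.053]]: print(w2p(cs,p)*1.4)
print('bottle',p2w(c,618/1.4,257/1.4,.05))
```

```text
[array([ 0.63867599, -0.13457491,  0.05      ]), array([ 0.59397975, -0.26972897,  0.05      ]), array([ 0.5144523 , -0.24375122,  0.05      ]), array([ 0.55845561, -0.10880173,  0.05      ])]
corner mean [ 0.57640289 -0.18785261  0.05      ]
1.2535004997200834 1.2622866557061247
well [ 0.56859095 -0.21296627  0.05      ] mean [ 0.57639091 -0.18921421  0.05      ] sizes 0.14235299481019348 0.08425892668796801
pivot pred [ 0.59511082 -0.13220925  0.05      ] seen [ 0.59531459 -0.13121239  0.064     ] peg [ 0.5631434  -0.24009037  0.09      ]
lid [0.54029574 0.10575768 0.053     ] [0.54219613 0.10760059 0.023     ] 0.7618653091150319 0.05091948628481316
[292.0471301  323.23628868]
[279.34690315 305.31013057]
[442.06588734 342.46825287]
bottle [ 0.54519975 -0.40794763  0.05      ]
```

```bash
cat >> h.py <<'E'
def target(x,y,z,yaw): # tool down, tool y axis at world yaw
    Y=np.array([np.cos(yaw),np.sin(yaw),0]);Z=np.array([0,0,-1.]);return np.c_[np.cross(Y,Z),Y,Z],np.array([x,y,z])
def rows(wps):
    st=readout.read_state(); R0=R.from_quat(st['eef_rot']).as_matrix();p0=np.array(st['ee_pos'])
    for w in wps:
        Rt,pt=target(*w); rv=R.from_matrix(R0.T@Rt).as_rotvec(); d=R0.T@(pt-p0)
        print('['+','.join(f'{v:.4g}' for v in np.r_[rv.round(3),d.round(4)])+']')
def tilt(): 
    st=readout.read_state();M=R.from_quat(st['eef_rot']).as_matrix();print('pos',st['ee_pos'],'yaw',np.arctan2(M[1,1],M[0,1]),'q',np.round(st['joint_positions'],2),'F',np.round(st['ft_force'],1),'t',st['time'],'w',st['width'],st['grip_force'])
E
python3 - <<'E'
from h import *
rows([(.45,.3,.245,.6),(.5628,-.241,.2,-.30),(.5628,-.241,.093,-.30)])
E
```

```text
[-0.001,0.001,0.727,-0.3643,-0.2249,-0.0009]
[-0.001,0.001,1.627,-0.6043,-0.7227,0.0448]
[-0.001,0.001,1.627,-0.6043,-0.7225,0.1518]
```

>>> step_arm(deltas=[[[0, 0, 0.2, -0.06, -0.037, 0, 50], [0, 0, 0.37, -0.12, -0.075, 0, 45], [0, 0, 0.5, -0.18, -0.112, 0, 45], [0, 0, 0.6, -0.24, -0.15, 0, 45], [0, 0, 0.68, -0.3, -0.187, 0, 45], [0, 0, 0.727, -0.364, -0.225, 0, 45], [0, 0, 0.87, -0.39, -0.28, 0, 45], [0, 0, 1.0, -0.416, -0.335, 0, 45], [0, 0, 1.1, -0.442, -0.39, 0, 45], [0, 0, 1.2, -0.468, -0.445, 0, 45], [0, 0, 1.3, -0.495, -0.5, 0, 45], [0, 0, 1.4, -0.523, -0.555, 0, 45], [0, 0, 1.5, -0.55, -0.61, 0.02, 45], [0, 0, 1.6, -0.58, -0.67, 0.035, 45], [0, 0, 1.627, -0.604, -0.7225, 0.045, 45], [0, 0, 1.627, -0.604, -0.7225, 0.045, 45], [0, 0, 1.627, -0.604, -0.7225, 0.045, 45]]])

```text
time: 2.22
ee_pos: [0.5612, -0.2442, 0.1983]
eef_rot: [0.806, 0.591, -0.002, -0.0]
ft_force: [0.3, 0.1, -0.2]
width: 0.0391
grip_force: 0.0
```

Run:
```python
from h import *
c=snap('wrist','w1',s=1.2); tilt(); print({k:v for k,v in c.items() if k not in('img',)})
rows([(.5628,-.241,.2,-.30)])
```

```text
pos [ 0.56185801 -0.24182813  0.19865931] yaw -0.3027796288656627 q [-0.24  0.4   0.74  1.59 -0.28  1.26  0.24] F [ 0.4  0.2 -0.2] t 2.275 w 0.039212343609201 0.0
{'fx': 356.0481809771894, 'fy': 356.0481809771894, 'cx': 283.58720061212915, 'cy': 212.36935888390244, 'T_tool_cam': array([[ 1.05754957e-03,  9.64984706e-01,  2.62304021e-01,
         7.21898863e-02],
       [ 9.99998600e-01, -6.80303671e-04, -1.52900994e-03,
        -5.21122231e-04],
       [-1.29702482e-03,  2.62305270e-01, -9.64984074e-01,
        -1.39640586e-01],
       [ 0.00000000e+00,  0.00000000e+00,  0.00000000e+00,
         1.00000000e+00]])}
[-0.002,0.001,-0.003,0.0011,0.0007,-0.0013]
```

View pics/w1.png

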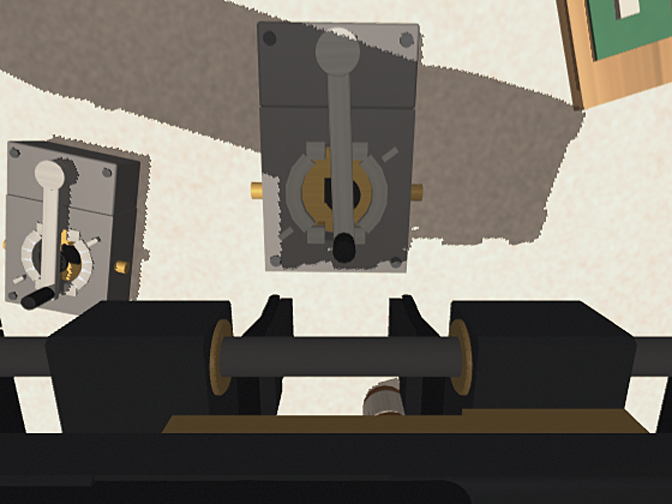

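The wrist view shows the pivot at (338,48), the peg at (344,246), and the upper block screws at (269,38) and (406,40). The lever lies over the well and the gripper is in line with the peg.

Run:
```python
from h import *
c=load('w1')
P=lambda u,v,z:p2w(c,u/1.2,v/1.2,z)
s=[P(269,38,.05),P(406,40,.05),P(395,263,.05),P(276,260,.05)];m=np.mean(s,0)
yd=s[0]+s[1]-s[2]-s[3];yd/=np.linalg.norm(yd)
print('well',m-.025*yd,np.arctan2(yd[1],yd[0]),np.linalg.norm(s[0]-s[1]),'bore',P(337,191,.051))
print('pivot',P(338,48,.064),'peg',P(344,246,.09)) 
rows([(.5628,-.241,.093,-.30)])
# arc
piv=np.array([.5952,-.1317]);
st=[]
for a in np.arange(0,1.66,.15):
    d=-1.86+a; st.append((piv[0]+.115*np.cos(d),piv[1]+.115*np.sin(d),.093,d+np.pi/2))
print();rows(st)
```

```text
well [ 0.56863947 -0.21005348  0.05      ] 1.2550377061454159 0.08403952638734057 bore [ 0.57019939 -0.20707159  0.051     ]
pivot [ 0.59652299 -0.12613085  0.064     ] peg [ 0.5660249  -0.23518746  0.09      ]
[-0.002,0.001,-0.003,0.0012,0.0008,0.1057]

[-0.002,0.001,-0.014,0.0002,0.0007,0.1057]
[-0.002,0.001,-0.164,0.0017,0.0179,0.1056]
[-0.002,0.001,-0.314,0.0058,0.0346,0.1056]
[-0.002,0.001,-0.464,0.0123,0.0506,0.1056]
[-0.002,0,-0.614,0.0211,0.0654,0.1055]
[-0.002,0,-0.764,0.0321,0.0787,0.1055]
[-0.002,0,-0.914,0.0449,0.0902,0.1055]
[-0.002,0,-1.064,0.0593,0.0997,0.1054]
[-0.002,-0,-1.214,0.075,0.1069,0.1054]
[-0.002,-0,-1.364,0.0915,0.1117,0.1054]
[-0.002,-0,-1.514,0.1086,0.114,0.1054]
[-0.002,-0.001,-1.664,0.1258,0.1137,0.1054]
```

>>> step_arm(deltas=[[[-0.002, 0, -0.003, 0.001, 0.001, 0.05, 45], [-0.002, 0, -0.003, 0.001, 0.001, 0.09, 45], [-0.002, 0, -0.003, 0.001, 0.001, 0.1057, 45], [-0.002, 0, -0.003, 0.001, 0.001, 0.1057, 45], [-0.002, 0, -0.014, 0.001, 0.001, 0.1057, 45], [-0.002, 0, -0.164, 0.002, 0.018, 0.1057, 45], [-0.002, 0, -0.314, 0.006, 0.035, 0.1057, 45], [-0.002, 0, -0.464, 0.012, 0.051, 0.1057, 45], [-0.002, 0, -0.614, 0.021, 0.065, 0.1057, 45], [-0.002, 0, -0.764, 0.032, 0.079, 0.1057, 45], [-0.002, 0, -0.914, 0.045, 0.09, 0.1057, 45], [-0.002, 0, -1.064, 0.059, 0.1, 0.1057, 45], [-0.002, 0, -1.214, 0.075, 0.107, 0.1057, 45], [-0.002, 0, -1.364, 0.0915, 0.112, 0.1057, 45], [-0.002, 0, -1.514, 0.1086, 0.114, 0.1057, 45], [-0.002, 0, -1.664, 0.126, 0.114, 0.1057, 45], [-0.002, 0, -1.664, 0.126, 0.114, 0.1057, 45], [-0.002, 0, -1.664, 0.126, 0.114, 0.1057, 45]]])

```text
time: 4.53
ee_pos: [0.7088, -0.1548, 0.0948]
eef_rot: [0.105, 0.994, 0.0, 0.001]
ft_force: [0.7, -0.3, -0.2]
width: 0.0391
grip_force: 0.0
```

Run:
```python
from h import *
tilt()
p=readout.read_state()['ee_pos'];lx,ly,ly_=.5415,.1065,0
rows([(p[0],p[1],.2,1.34),(.62,-.02,.2,.5),(lx,ly,.2,.762-np.pi/2)])
```

```text
pos [ 0.70881466 -0.1548185   0.0948004 ] yaw 1.360084440815712 q [-0.04  0.67  0.29  1.33 -0.19  1.17  1.63] F [ 0.7 -0.3 -0.2] t 4.525 w 0.03910098459081726 0.0
[0.001,0.003,0.02,-0.0003,0.0001,-0.1052]
[0.002,0.002,0.86,0.1148,0.1133,-0.1054]
[0.003,0.001,2.169,0.218,0.2206,-0.1056]
```

>>> step_arm(deltas=[[[0, 0, 0, 0, 0, -0.05, 45], [0, 0, 0, 0, 0, -0.1, 45], [0, 0, 0.18, 0.023, 0.023, -0.105, 45], [0, 0, 0.36, 0.046, 0.046, -0.105, 45], [0, 0, 0.54, 0.069, 0.069, -0.105, 45], [0, 0, 0.72, 0.092, 0.092, -0.105, 45], [0, 0, 0.9, 0.115, 0.113, -0.105, 45], [0, 0, 1.08, 0.132, 0.131, -0.105, 45], [0, 0, 1.26, 0.15, 0.15, -0.105, 45], [0, 0, 1.44, 0.165, 0.165, -0.105, 45], [0, 0, 1.62, 0.18, 0.18, -0.105, 45], [0, 0, 1.8, 0.195, 0.195, -0.105, 45], [0, 0, 1.98, 0.21, 0.21, -0.105, 45], [0.003, 0.001, 2.169, 0.218, 0.2206, -0.1056, 45], [0.003, 0.001, 2.169, 0.218, 0.2206, -0.1056, 45], [0.003, 0.001, 2.169, 0.218, 0.2206, -0.1056, 45], [0.003, 0.001, 2.169, 0.218, 0.2206, -0.1056, 45]]])

```text
time: 6.65
ee_pos: [0.5408, 0.1058, 0.1995]
eef_rot: [0.927, 0.374, -0.0, -0.001]
ft_force: [-0.1, -0.4, -0.3]
width: 0.0394
grip_force: 0.0
```

Run:
```python
from h import *
tilt(); snap('wrist','w2'); snap('top','t2'); tilt()
w=load('w2')['img'][:,:,::-1];t=load('t2')['img'][:,:,::-1]
a=cv2.resize(t[138:208,310:395],None,fx=5,fy=5,interpolation=cv2.INTER_CUBIC)
b=cv2.resize(w[120:250,215:345],None,fx=2.8,fy=2.8,interpolation=cv2.INTER_CUBIC)
o=np.zeros((364,795,3),np.uint8);o[:350,:425]=a;o[:,430:794]=b
cv2.imwrite('pics/c2.png',o)
```

```text
pos [0.54080513 0.1057875  0.19947153] yaw -0.8043560005335413 q [-0.76  0.21  0.56  1.75 -0.12  1.22 -0.98] F [-0.1 -0.4 -0.3] t 6.65 w 0.039394124357960573 0.0
pos [0.54070453 0.10616155 0.1994312 ] yaw -0.8047981236106702 q [-0.76  0.21  0.56  1.75 -0.12  1.22 -0.98] F [ 0.  -0.6  0.7] t 6.75 w 0.03933521700732013 0.0
```

View pics/c2.png

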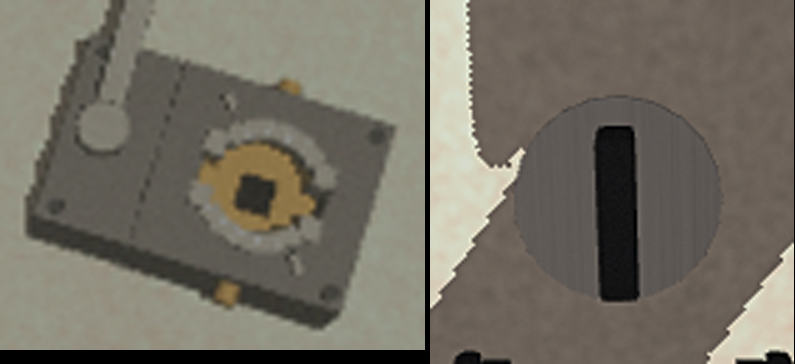

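The lever is swung clear. The lid bar is centred under the gripper, with the flange centre at crop pixel (617,198). In the top crop the collar centre is near (264,185) and the ridges are at (228,101) and (294,262).

Run:
```python
from h import *
c=load('w2');P=lambda u,v,z:p2w(c,215+(u-430+.5)/2.8-.5,120+(v+.5)/2.8-.5,z)
print('flange',P(617,198,.023)); a,b=P(615,127,.053),P(618.5,300,.053);print('bar',a,b,np.linalg.norm(a-b),np.arctan2(*(a-b)[[1,0]]))
t=load('t2');T=lambda u,v,z:p2w(t,310+(u+.5)/5-.5,138+(v+.5)/5-.5,z)
print('collar',T(264,185.5,.051)); a,b=T(228,101,.053),T(294,262,.053);print('ridges',(a+b)/2,np.arctan2(*(a-b)[[1,0]]),np.linalg.norm(a-b))
for yw in(-.805,): rows([(.5410,.1080,.048,yw)])
```

```text
flange [0.54396771 0.11223092 0.023     ]
bar [0.56311441 0.13119592 0.053     ] [0.52633459 0.09439803 0.053     ] 0.05202729582937151 0.7856436452422437
collar [ 0.56838501 -0.21268539  0.051     ]
ridges [ 0.57019541 -0.21080711  0.053     ] 0.35269523413103326 0.08767994780517295
[-0.001,0,0,0.0015,-0.0009,0.1514]
```

Run:
```python
from h import *
rows([(.5425,.109,.1,-.791),(.5425,.109,.0485,-.791)])
```

```text
[-0.001,0,-0.014,0.0033,-0.0007,0.0994]
[-0.001,0,-0.014,0.0033,-0.0006,0.1509]
```

>>> step_arm(deltas=[[[0, 0, -0.014, 0.003, -0.0006, 0.05, 45], [0, 0, -0.014, 0.003, -0.0006, 0.1, 45], [0, 0, -0.014, 0.003, -0.0006, 0.13, 45], [0, 0, -0.014, 0.003, -0.0006, 0.1509, 45], [0, 0, -0.014, 0.003, -0.0006, 0.1509, 45], [0, 0, -0.014, 0.003, -0.0006, 0.1509, 30], [0, 0, -0.014, 0.003, -0.0006, 0.1509, 15], [0, 0, -0.014, 0.003, -0.0006, 0.1509, 5], [0, 0, -0.014, 0.003, -0.0006, 0.1509, 5], [0, 0, -0.014, 0.003, -0.0006, 0.1509, 5], [0, 0, -0.014, 0.003, -0.0006, 0.1509, 5]]], squeeze=30)

```text
time: 8.12
ee_pos: [0.5422, 0.1096, 0.0488]
eef_rot: [0.925, 0.38, -0.0, -0.001]
ft_force: [-0.9, 0.4, 4.9]
width: 0.0119
grip_force: 30.0
```

Run:
```python
from h import *
tilt()
# next: lift, go to viewpoint: well at tool x +0.06 from TCP, yaw -0.31 ; tool x dir = (-sin,cos)
w=np.array([.5687,-.2105])
for yw in(-.314,):
    tx=np.array([-np.sin(yw),np.cos(yw)]); p=w-.065*tx
    rows([(.5425,.109,.2,-.791),(*p,.2,yw)])
```

```text
pos [0.54223186 0.1096476  0.04876629] yaw -0.7909618277602679 q [-0.71  0.4   0.51  1.88 -0.25  0.92 -0.88] F [-0.9  0.4  4.9] t 8.125 w 0.011902946936951804 29.967006286606193
[-0.002,-0,0,-0.0002,0.0004,-0.1512]
[-0.001,-0.001,-0.477,-0.264,0.2759,-0.1518]
```

>>> step_arm(deltas=[[[0, 0, 0, 0, 0, -0.05, 5], [0, 0, 0, 0, 0, -0.1, 5], [0, 0, 0, 0, 0, -0.1512, 5], [0, 0, -0.06, -0.033, 0.034, -0.1515, 5], [0, 0, -0.12, -0.066, 0.069, -0.1515, 5], [0, 0, -0.18, -0.099, 0.103, -0.1515, 5], [0, 0, -0.24, -0.132, 0.138, -0.1515, 5], [0, 0, -0.3, -0.165, 0.172, -0.1515, 5], [0, 0, -0.36, -0.198, 0.207, -0.1515, 5], [0, 0, -0.42, -0.231, 0.241, -0.1515, 5], [0, 0, -0.477, -0.264, 0.276, -0.1518, 5], [0, 0, -0.477, -0.264, 0.276, -0.1518, 5], [0, 0, -0.477, -0.264, 0.276, -0.1518, 5], [0, 0, -0.477, -0.264, 0.276, -0.1518, 5], [0, 0, -0.477, -0.264, 0.276, -0.1518, 5]]])

```text
time: 10.0
ee_pos: [0.549, -0.2714, 0.1999]
eef_rot: [0.808, 0.589, 0.0, -0.001]
ft_force: [0.5, 0.5, -1.4]
width: 0.0119
grip_force: 30.0
```

Run:
```python
from h import *
tilt(); snap('wrist','w3',s=1.4)
w=np.array([.5687,-.2105])
yw=-.314+np.pi/2;tx=np.array([-np.sin(yw),np.cos(yw)]); p=w-.065*tx;print(p)
rows([(*p,.2,yw)])
```

```text
pos [ 0.54897848 -0.27136545  0.19988674] yaw -0.3123561794225736 q [-0.16  0.39  0.7   1.59 -0.26  1.26  0.27] F [ 0.5  0.5 -1.4] t 10.0 w 0.01189578413370666 29.96503765694797
[ 0.63052187 -0.23057626]
[-0,-0.002,-1.569,0.0641,0.065,-0.0001]
```

View pics/w3.png

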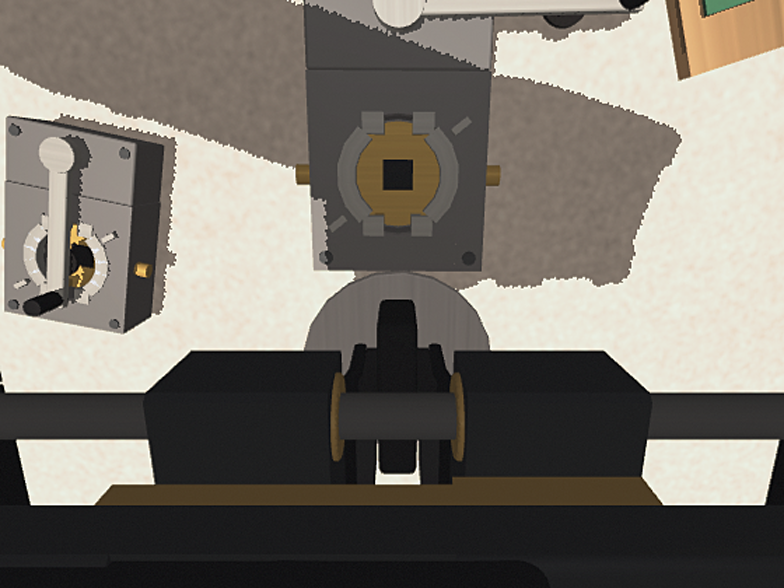

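The well is centred at about (399,175), with ridges at (461,126) and (337,224). The held lid's flange far edge is at (397,272) and the bar's far end at (397,300). I'll put both into the tool frame.

```bash
cat >> h.py <<'E'
def p2t(c,u,v,zt): # pixel to tool-frame point at tool z = zt
    T=np.array(c['T_tool_cam']);d=T[:3,:3]@np.array([(u-c['cx'])/c['fx'],-(v-c['cy'])/c['fy'],-1]);o=T[:3,3];return o+d*(zt-o[2])/d[2]
E
python3 - <<'E'
from h import *
c=load('w3');s=1.4
print('flange far',p2t(c,397/s,272/s,.0258),'bar far',p2t(c,397/s,300/s,-.0042))
for n,u,v,z in[('ridge mid',399,175,.054),('collarLR mid',398,175,.051),('sqhole',398,174.5,.02),('far tabs',398,111,.055),('near tabs outer',398,237,.055)]:
    print(n,p2t(c,u/s,v/s,c['st']['ee_pos'][2]-z),p2w(c,u/s,v/s,z))
a,b=p2w(c,461/s,126/s,.054),p2w(c,337/s,224/s,.054);print(np.arctan2(*(a-b)[[1,0]]),np.linalg.norm(a-b))
E
```

```text
flange far [ 0.03611655 -0.00028056  0.0258    ] bar far [ 0.03458637 -0.00031643 -0.0042    ]
ridge mid [0.06511207 0.00095196 0.14588674] [ 0.56976363 -0.20947483  0.054     ]
collarLR mid [0.06503719 0.00040515 0.14888674] [ 0.56921747 -0.20937343  0.051     ]
sqhole [0.0645717  0.00050463 0.17988674] [ 0.56914157 -0.20979937  0.02      ]
far tabs [0.09852171 0.00033961 0.14488674] [ 0.57945251 -0.17748308  0.055     ]
near tabs outer [0.03064274 0.00044665 0.14488674] [ 0.55868988 -0.24212566  0.055     ]
0.34386349040270003 0.08702878324654538
```

>>> step_arm(deltas=[[[0, 0, -0.18, 0.007, 0.008, 0, 5], [0, 0, -0.36, 0.015, 0.016, 0, 5], [0, 0, -0.54, 0.022, 0.024, 0, 5], [0, 0, -0.72, 0.03, 0.031, 0, 5], [0, 0, -0.9, 0.037, 0.038, 0, 5], [0, 0, -1.08, 0.044, 0.045, 0, 5], [0, 0, -1.26, 0.052, 0.052, 0, 5], [0, 0, -1.44, 0.06, 0.06, 0, 5], [0, -0.002, -1.569, 0.064, 0.065, 0, 5], [0, -0.002, -1.569, 0.064, 0.065, 0, 5], [0, -0.002, -1.569, 0.064, 0.065, 0, 5]]])

```text
time: 11.42
ee_pos: [0.6299, -0.2318, 0.1998]
eef_rot: [0.159, 0.987, -0.0, -0.0]
ft_force: [0.6, -0.4, -0.9]
width: 0.0122
grip_force: 30.0
```

Run:
```python
from h import *
tilt(); snap('wrist','w4',s=1.4)
```

```text
pos [ 0.62990855 -0.23182541  0.19984559] yaw 1.251929570680707 q [ 0.01  0.47  0.38  1.4  -0.18  1.3   1.65] F [ 0.6 -0.4 -0.9] t 11.425 w 0.012158676616621839 29.964929362758994
```

View pics/w4.png

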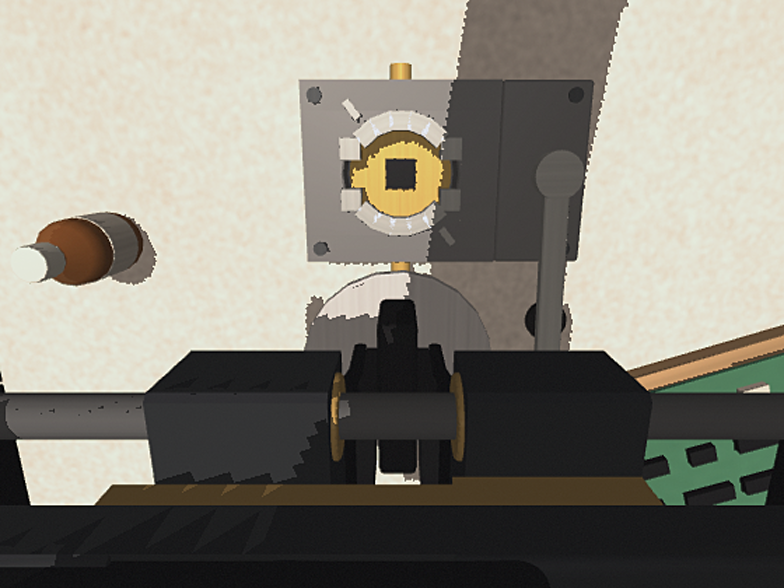

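Run:
```python
from h import *
s=1.4;c=load('w3');d=load('w4')
print('bar foot far',p2t(c,397/s,300/s,.0258),p2t(d,397/s,300/s,.0258))
print('flange L/R edge at v=345', p2t(c,305/s,345/s,.0258),p2t(c,489/s,345/s,.0258))
def G(c,u,v,z): return p2t(c,u/s,v/s,c['st']['ee_pos'][2]-z)[:2]
m1=np.mean([G(c,399,175,.054),G(c,398,175,.051),G(c,398,174.5,.02)],0)
m2=np.mean([G(d,399,173.5,.054),G(d,401,174,.051),G(d,400.5,174,.02)],0)
A=[];b=[]
for C,m in((c,m1),(d,m2)):
    M=R.from_quat(C['st']['eef_rot']).as_matrix(); zz=C['st']['ee_pos']
    w=zz[:2]+M[:2,:2]@m; print('meas',m,w); A.append(np.c_[np.eye(2),M[:2,:2]]);b.append(w)
x=np.linalg.solve(np.vstack(A),np.r_[b[0],b[1]]);print('well',x[:2],'e',x[2:])
a,bb=p2w(d,351/s,110/s,.054),p2w(d,447/s,237/s,.054);print(np.arctan2(*(a-bb)[[1,0]]),'screw line')
a,bb=p2w(d,314/s,95/s,.05),p2w(d,575/s,95/s,.05);print(np.arctan2(*(bb-a)[[1,0]]))
```

```text
bar foot far [ 0.02625837 -0.0002702   0.0258    ] [0.0260006  0.00059431 0.0258    ]
flange L/R edge at v=345 [ 0.00974867 -0.03273162  0.0258    ] [0.00978602 0.03224235 0.0258    ]
meas [0.06490699 0.00062058] [ 0.56951514 -0.20978995]
meas [0.06503111 0.00241547] [ 0.56891281 -0.20914505]
well [ 0.56888942 -0.20977063] e [0.0001739  0.00060138]
-2.7971477607657973 screw line
1.2529238537020053
```

Run:
```python
from h import *
yw=-.317
rows([(.5685,-.2113,.2,yw),(.5685,-.2113,.108,yw)])
```

```text
[-0.001,0,1.569,0.0648,0.0003,-0.0001]
[-0.001,0,1.569,0.0648,0.0004,0.0919]
```

>>> step_arm(deltas=[[[0, 0, 0.18, 0.008, 0, 0, 5], [0, 0, 0.36, 0.016, 0, 0, 5], [0, 0, 0.54, 0.024, 0, 0, 5], [0, 0, 0.72, 0.032, 0, 0, 5], [0, 0, 0.9, 0.04, 0, 0, 5], [0, 0, 1.08, 0.048, 0, 0, 5], [0, 0, 1.26, 0.056, 0, 0, 5], [0, 0, 1.44, 0.062, 0, 0, 5], [-0.001, 0, 1.569, 0.0648, 0.0003, 0, 5], [-0.001, 0, 1.569, 0.0648, 0.0003, 0.04, 5], [-0.001, 0, 1.569, 0.0648, 0.0003, 0.07, 5], [-0.001, 0, 1.569, 0.0648, 0.0004, 0.0919, 5], [-0.001, 0, 1.569, 0.0648, 0.0004, 0.0919, 5], [-0.001, 0, 1.569, 0.0648, 0.0004, 0.0919, 5], [-0.001, 0, 1.569, 0.0648, 0.0004, 0.0919, 5]]])

```text
time: 13.35
ee_pos: [0.5693, -0.2115, 0.1092]
eef_rot: [0.809, 0.588, 0.001, 0.001]
ft_force: [0.9, 0.3, -1.0]
width: 0.0119
grip_force: 30.0
```

Run:
```python
from h import *
tilt(); snap('wrist','w5'); snap('scene','s5');tilt()
a=cv2.resize(load('s5')['img'][190:270,170:270,::-1],None,fx=4,fy=4,interpolation=cv2.INTER_CUBIC)
b=cv2.resize(load('w5')['img'][120:280,190:380,::-1],None,fx=2,fy=2,interpolation=cv2.INTER_CUBIC)
o=np.zeros((320,790,3),np.uint8);o[:,:400]=a;o[:,405:785]=b;cv2.imwrite('pics/c5.png',o)
rows([(.5685,-.2113,.0818,-.317)])
```

```text
pos [ 0.56932381 -0.21154071  0.10922807] yaw -0.3144323874206282 q [-0.22  0.46  0.63  1.7  -0.3   1.08  0.19] F [ 0.9  0.3 -1. ] t 13.35 w 0.011899990944701294 29.965031007304788
pos [ 0.56913521 -0.21136501  0.10883039] yaw -0.31415092061533967 q [-0.22  0.46  0.63  1.7  -0.3   1.08  0.19] F [-0.3  0.5 -1.3] t 13.45 w 0.011627657213308135 29.964936333708465
[0.002,-0,0.003,-0.0001,-0.0007,0.027]
```

View pics/c5.png

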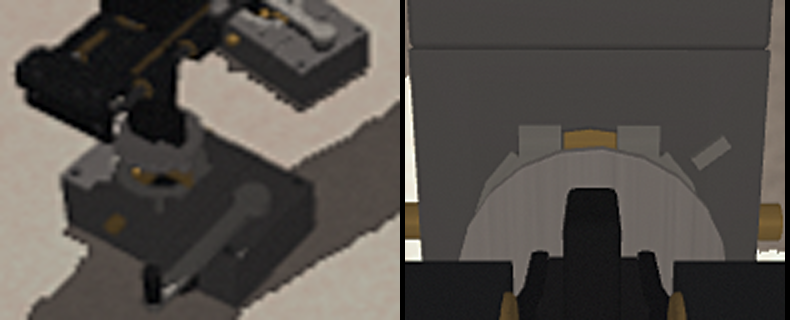

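The lid hangs above the well. The slot centre is at u≈589.5, the bar at u≈592.5, and the far tab edge at v≈125 in the crop. I'll check the tool-x alignment.

Run:
```python
from h import *
c=load('w5');f=lambda u,v:(190+(u-405)/2,120+v/2);z=c['st']['ee_pos'][2]
print('tabs',p2t(c,*f(589.5,125),z-.055),'flange',p2t(c,*f(592,149),.0258),'bar foot',p2t(c,*f(592.5,188),.0258))
c3=load('w3');print(p2t(c3,397/1.4,110.5/1.4,c3['st']['ee_pos'][2]-.055))
```

```text
tabs [ 0.03656467 -0.00097753  0.05422807] flange [ 0.03601258 -0.00031741  0.0258    ] bar foot [ 0.02640139 -0.00018731  0.0258    ]
[ 0.09877357 -0.00019761  0.14488674]
```

>>> step_arm(deltas=[[[0.002, 0, 0.003, 0.0007, -0.0007, 0.003, 5], [0.002, 0, 0.003, 0.0007, -0.0007, 0.006, 5], [0.002, 0, 0.003, 0.0007, -0.0007, 0.008, 5], [0.002, 0, 0.003, 0.0007, -0.0007, 0.01, 5], [0.002, 0, 0.003, 0.0007, -0.0007, 0.012, 5], [0.002, 0, 0.003, 0.0007, -0.0007, 0.014, 5], [0.002, 0, 0.003, 0.0007, -0.0007, 0.014, 5]]])

```text
time: 14.32
ee_pos: [0.5682, -0.2104, 0.0938]
eef_rot: [0.81, 0.587, -0.0, -0.001]
ft_force: [0.2, 0.8, -0.9]
width: 0.0118
grip_force: 30.0
```

>>> step_arm(deltas=[[[0, 0, 0, 0, 0, 0.003, 5], [0, 0, 0, 0, 0, 0.006, 5], [0, 0, 0, 0, 0, 0.009, 5], [0, 0, 0, 0, 0, 0.0115, 5], [0, 0, 0, 0, 0, 0.0125, 5], [0, 0, 0, 0, 0, 0.0125, 5], [0, 0, 0, 0, 0, 0.0125, 5]]])

```text
time: 15.2
ee_pos: [0.5683, -0.2104, 0.0818]
eef_rot: [0.81, 0.587, -0.0, -0.001]
ft_force: [-3.3, 2.1, 5.5]
width: 0.0117
grip_force: 30.0
```

Run:
```python
from h import *
tilt();print(readout.read_state()['torque'])
```

```text
pos [ 0.56825219 -0.21038763  0.08183489] yaw -0.3170463515094579 q [-0.21  0.49  0.62  1.72 -0.32  1.04  0.21] F [-3.3  2.1  5.5] t 15.2 w 0.01169533310607715 29.96531812241301
[ 0.19987073  0.74989761 -0.00519231]
```

>>> step_arm(deltas=[[[0, 0, 0, 0, 0, 0, 5], [0, 0, 0.1, 0, -0.0001, 0, 5], [0, 0, 0.2, 0.0001, -0.0003, 0, 5], [0, 0, 0.3, 0.0002, -0.0004, 0, 5], [0, 0, 0.4, 0.0002, -0.0005, 0, 5], [0, 0, 0.5, 0.0003, -0.0007, 0, 5], [0, 0, 0.6, 0.0003, -0.0008, 0, 5], [0, 0, 0.7, 0.0004, -0.0009, 0, 5], [0, 0, 0.8, 0.0005, -0.0011, 0, 5], [0, 0, 0.91, 0.0005, -0.0012, 0, 5], [0, 0, 0.91, 0.0005, -0.0012, 0, 5], [0, 0, 0.91, 0.0005, -0.0012, 0, 5], [0, 0, 0.91, 0.0005, -0.0012, 0, 5]]], squeeze=50)

```text
time: 16.82
ee_pos: [0.568, -0.21, 0.0819]
eef_rot: [0.985, 0.172, 0.0, 0.0]
ft_force: [4.2, -3.1, 0.8]
width: 0.0118
grip_force: 50.0
```

Run:
```python
from h import *
tilt();print(readout.read_state()['torque']); snap('wrist','w6',crop=(150,90,420,300),s=2.8)
```

```text
pos [ 0.56797754 -0.20998254  0.08188247] yaw -1.2254482236188864 q [-0.35  0.55  0.81  1.73 -0.45  1.06 -0.61] F [ 4.2 -3.1  0.8] t 16.825 w 0.01179193639029268 49.95292067527771
[-0.83911926 -0.85192176  0.14860811]
```

View pics/w6.png

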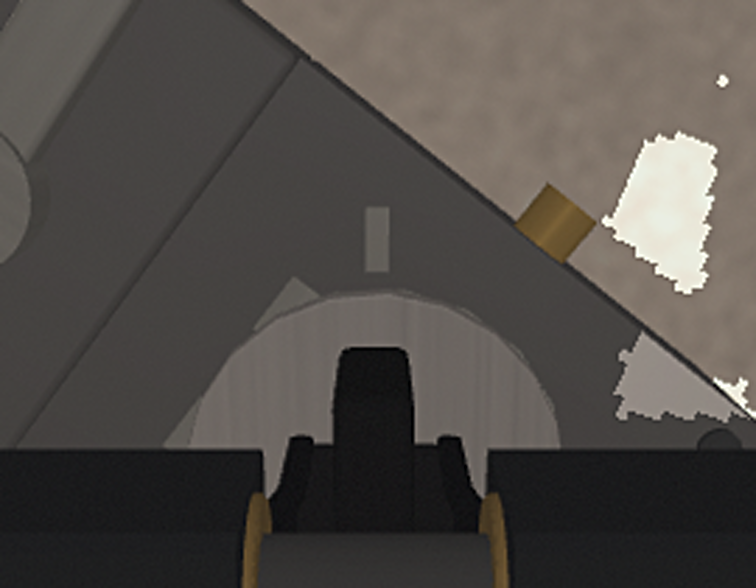

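The ridge at (377,240) is in line with the bar at u≈375. The wrist moment of 0.149 N m matches the spring, and the lid is seated and gripped, so I'm handing in.

```bash
python3 -c "
from bench import r
print(r.close_job())"
```

```text
the job is handed in; nothing more can be done
None
```

The job is handed in at about 17 s: the lever is open, and the lid is seated, twisted to the ridges and still held at 50 N; no verdict came back.

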